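Sweep the dressing-table dimmer up to full

ROBOT

A 6-joint arm with a two-finger parallel gripper is mounted at the origin on the work surface. World frame = base frame: x ahead of the robot, y to its left, z up, the work surface at z = 0. Lengths are in m, angles in rad, forces in N, time in s.
With the tool pointing down it reaches from about 0.25 to 0.775 m from the base axis. Payload 4 kg.
Tool frame: the origin (TCP) lies at the centre of the arm's flange, where the gripper is bolted on; the fingertips stand 199 mm ahead of it and the grasp point (between the pads) lies 180 mm ahead of it; z points along the fingers, y is the direction in which the jaws open and shut (so a half turn about z gives the same grasp; the last joint's range is limited). The gripper opens to 94 mm and grips with 3 to 60 N. Pads are 16 mm wide; open, the fingers measure 119 mm over their backs; the gripper's body (75 mm by 177 mm) begins 78 mm behind the grasp point.
Start: joints at [-1.404, 0.087, 1.371, -0, 1.684, -0.103], TCP at [0.147, -0.53, 0.405] pointing down, gripper open.
Joint ranges: [-3.1, 3.1], [-0.76, 2.03], [0.27, 2.55], [-1.08, 4.22], [0.17, 2.65], [-2.57, 2.57]. Speed limits (rad/s): [2.79, 2.79, 3.14, 3.14, 3.14, 3.14].

INTERFACE

Orientations are given as [roll, pitch, yaw] about the fixed x, y, z axes, in that order (R = Rz(yaw) Ry(pitch) Rx(roll)).
In Python, from cell import ctrl gives the robot as it stands. The module is installed in compiled form; this text tells all that it offers.
- The arm moves only by the tool jog_arm, never from a script. Its argument "moves" is a list of rows, each a list of 5 numbers: the opening, from 0 (shut) to 1 (fully open), then the shift along the world's x, y, z in cm, then the turn about the world's z in units of 5 degrees (1.0 is 5 degrees). In form: [[jaw, x, y, z, yaw], ...]. A call has exactly 5 rows; each row is the pose to reach, as a shift and turn from the pose commanded when the call began; what a row does not reach only later rows make up. A row lasts 1/12 s, in which the tool goes at most 41.7 mm and 7.16 degrees, less where a joint would pass 70% of its speed; a pose out of reach is approached as far as the arm can. A call with a gripper value outside its range is refused whole. The fingers move at their own pace and stop on an object; the grip force is fixed at half the most. Time passes only in rows, so rows that repeat a pose let the fingers close, or fill a call up. It gives the time, the measured TCP pose, the force and the opening at its end, in the units of the state.
- ctrl.get_obs(): the state, without advancing time (a new reading comes with each control period).
- ctrl.capture(name): name is "side" or "top"; returns the picture (400x640x3 uint8, blue, green, red); there is no depth.
- ctrl.camera_model(name): a dict with "intrinsics" (3x3 intrinsics, pixels), "R" (3x3) and "t" (3): a world point X has camera coordinates R X + t. Camera axes: x right, y down, z forward; pixel columns grow to the right and rows downward; lengths in m; the calibration is good to about 2 mm. A picture is of the moment at which its call begins. camera_model takes no time and is no camera call.
- ctrl.hand_in(): hands the job in, once; it reports no verdict.
Trained networks look in the newest picture that a camera, given by its name, has taken for a name from the list of things; names that differ only in an ending like _2 or _b are one class to them, and where a whole thing is asked for, a point or a joint stands for the part that bears it (a point fixed in the world has none). Each returns a list of dicts, best first, with "p" (0 to 1); they miss things now and then, are a little off and sometimes report something else, mostly with a low value. They report only what shows in the picture. A call takes as long as a camera call.
- ctrl.outline_of(camera, target): "region" (400x640 bool, what is visible of it).
- ctrl.place_of(camera, target): "centre" ([x, y, z] in m, in world coordinates, good to about 4 mm: a listed point, or the origin of a listed thing).
The state is a dict: "clock": time; "joint_positions": joint angles; "joint_vel": joint speeds; "tau": joint torques, N m; "tcp_pos": TCP position; "orientation": TCP orientation; "wrist_force": force on the tool from outside, world axes, zero at the start; "moment": the same for the moment, N m; "opening": finger opening in m.
Only numpy, scipy, OpenCV 4.12 (cv2) and the standard library are available. Lean on these libraries where they do the work, as an engineer would, in place of code of your own. Each camera call takes 0.05 s, during which the arm holds its last target.

TASK

Bring the dressing-table light up to full: with the fingers closed together, come down on the smallest dot of the white curved dimmer bar in the wooden tray and run the fingertips along the middle of the bar over every dot to the largest, pressing only lightly but keeping the bar dipped all the way, without lifting off. The program finishes while holding: leave the fingertips resting on the largest dot with the bar still dipped. Pick nothing up and leave everything else standing where it is.

Things in the scene. Friction and masses are not known exactly. Their poses are not given: they have to be found in the camera images.
- tray: Slim dark wooden tray, 130 x 230 x 10 mm (x by y) with a 6 mm high lip round its edge, fixed to the table, lying at any angle. Origin: centre of its underside; z up. It carries the dimmer bar: a white arc, 24 mm wide, whose centre line is a 100 mm radius arc of 120 degrees about the point x = -65 mm, y = 0 of the tray. The bar's top is 27 mm above the table (11 mm above the lip) when not pressed.
- bar (a joint): How far the whole white bar is pressed down, m: 0 at rest, 0.006 at its stop. It moves straight down on springs and comes back: about 0.6 N to start it, then 1 N per mm. It feels a finger once dipped about 1 mm; 3 mm is a good dip. It follows fingertips moving at up to about 150 mm/s.
- dot0 (a point): Centre of dot 0 of 9 on the bar's top surface, a flat teal spot 4.0 mm across: the smallest, at the dim end of the bar (-y end of the tray). The dots are 26 mm apart along the bar's centre line and sink with the bar.
- dot1 (a point): Centre of dot 1 of 9 on the bar's top surface, a flat teal spot 5.2 mm across, between dots 0 and 2 along the arc.
- dot2 (a point): Centre of dot 2 of 9 on the bar's top surface, a flat teal spot 6.5 mm across, between dots 1 and 3 along the arc.
- dot3 (a point): Centre of dot 3 of 9 on the bar's top surface, a flat teal spot 7.8 mm across, between dots 2 and 4 along the arc.
- dot4 (a point): Centre of dot 4 of 9 on the bar's top surface, a flat teal spot 9.0 mm across, between dots 3 and 5 along the arc.
- dot5 (a point): Centre of dot 5 of 9 on the bar's top surface, a flat teal spot 10.2 mm across, between dots 4 and 6 along the arc.
- dot6 (a point): Centre of dot 6 of 9 on the bar's top surface, a flat teal spot 11.5 mm across, between dots 5 and 7 along the arc.
- dot7 (a point): Centre of dot 7 of 9 on the bar's top surface, a flat teal spot 12.8 mm across, between dots 6 and 8 along the arc.
- dot8 (a point): Centre of dot 8 of 9 on the bar's top surface, a flat teal spot 14.0 mm across: the largest, at the bright end of the bar (+y end of the tray).
- atomizer: Loose steel bell-shaped atomizer, 36 mm across, 52 mm tall, standing on the tray in the hollow of the bar, its side 25 mm or more from the bar. Origin: centre of its underside.
- cap: Loose round brass bottle cap, 28 mm across, 16 mm tall, lying on the tray in the hollow of the bar, its side 25 mm or more from the bar. Origin: centre of its underside.
- flask_amber: Loose heavy square perfume flask of amber glass, 50 x 50 mm, 88 mm tall with its black stopper, on the table to one side of the tray. Origin: centre of its underside.
- flask_green: The same in green glass, on the other side of the tray. Origin: centre of its underside. A fixed clear acrylic pegboard stand with caps, 138 mm tall, stands beyond the tray on the right (-y), over 50 mm from the tray; the other equipment stands further off along the back and sides.
- cream: Loose white cream jar, 56 mm across, 45 mm tall, on the table. Origin: centre of its underside.
- lipstick: Loose black and brass lipstick tube standing upright, 20 mm across, 67 mm tall. Origin: centre of its underside.

How it is judged:
On the way, in this order (a step that is already met when the one before it is completed fails the run):
1. the fingertips press the bar down at dot 0 (smallest) (horizontal distance between the grasp point and dot0 below 0.0115 m and value of joint bar above 0.0008 m and contact force between the fingers and tray above 0.3 N), for 0.04 s.
2. the fingertips press the bar down at dot 1 (horizontal distance between the grasp point and dot1 below 0.0115 m and value of joint bar above 0.0008 m and contact force between the fingers and tray above 0.3 N), for 0.04 s.
3. the fingertips press the bar down at dot 2 (horizontal distance between the grasp point and dot2 below 0.0115 m and value of joint bar above 0.0008 m and contact force between the fingers and tray above 0.3 N), for 0.04 s.
4. the fingertips press the bar down at dot 3 (horizontal distance between the grasp point and dot3 below 0.0115 m and value of joint bar above 0.0008 m and contact force between the fingers and tray above 0.3 N), for 0.04 s.
5. the fingertips press the bar down at dot 4 (horizontal distance between the grasp point and dot4 below 0.0115 m and value of joint bar above 0.0008 m and contact force between the fingers and tray above 0.3 N), for 0.04 s.
6. the fingertips press the bar down at dot 5 (horizontal distance between the grasp point and dot5 below 0.0115 m and value of joint bar above 0.0008 m and contact force between the fingers and tray above 0.3 N), for 0.04 s.
7. the fingertips press the bar down at dot 6 (horizontal distance between the grasp point and dot6 below 0.0115 m and value of joint bar above 0.0008 m and contact force between the fingers and tray above 0.3 N), for 0.04 s.
8. the fingertips press the bar down at dot 7 (horizontal distance between the grasp point and dot7 below 0.0115 m and value of joint bar above 0.0008 m and contact force between the fingers and tray above 0.3 N), for 0.04 s.
9. the fingertips press the bar down at dot 8 (largest) (horizontal distance between the grasp point and dot8 below 0.0115 m and value of joint bar above 0.0008 m and contact force between the fingers and tray above 0.3 N), for 0.04 s.
At the end, for the whole second after the job is handed in: The closed fingertips rest on the largest dot (grasp point within 11.5 mm of it, seen from above), press the bar down by more than 0.8 mm with 0.3 to 15 N, and no loose thing has moved more than 12 mm (all of step 9 and contact force between the fingers and tray below 15 N and distance of each of atomizer, cap, flask_amber, flask_green, cream, lipstick from where it was at the start of the episode below 0.012 m); the arm keeps its last pose, push and grip.
It fails at once if the bar or tray is pushed hard (over 15 N) (contact force between the arm and tray above 15 N).
It fails at once if the fingertips lift off the bar part way (over one of the seven middle dots, within about 30 mm of the bar, with the bar not dipped) (value of joint bar below 0.0002 m and height (world z) of the grasp point below 0.075 m and (horizontal distance between the grasp point and dot1 below 0.0115 m or horizontal distance between the grasp point and dot2 below 0.0115 m or horizontal distance between the grasp point and dot3 below 0.0115 m or horizontal distance between the grasp point and dot4 below 0.0115 m or horizontal distance between the grasp point and dot5 below 0.0115 m or horizontal distance between the grasp point and dot6 below 0.0115 m or horizontal distance between the grasp point and dot7 below 0.0115 m)).
It fails at once if a flask, the atomizer, the cap, the cream jar or the lipstick is moved more than 12 mm, lifted or carried (not (distance of each of atomizer, cap, flask_amber, flask_green, cream, lipstick from where it was at the start of the episode below 0.012 m)).
It fails at once if a flask, the atomizer, the cap, the cream jar or the lipstick is tipped (angle between any of atomizer, cap, flask_amber, flask_green, cream, lipstick's own z axis and vertical above 0.3 rad).
It also fails if it takes over 40 s, if anything falls off the work surface, if the arm or the gripper's body presses on something with over 40 N, if the wrist force passes 120 N, or if a joint passes its speed limit or range.

## Working session

There is one attempt and no reset: what is moved stays moved. The work goes in short steps, Python scripts to look and compute and a tool call to move; the robot and the scene stay as the last step left them, time stands still between calls to the robot, and variables do not carry over. Pictures are saved under pics/ and viewed, and the job is handed in when it is done.

Besides the shell and the picture viewer there is one more tool, called after "Request:" as name([rows], argument=value, ...), one row to a line, values as JSON. jog_arm: Moves the arm, as the interface text tells. Its arguments: {"type":"object","properties":{"moves":{"type":"array"}},"required":["moves"]}

```bash
mkdir -p pics; python3 - <<'E'
from cell import ctrl
import cv2,numpy as np
for c in("top","side"):
    im=ctrl.capture(c); cv2.imwrite(f"pics/{c}0.png",im)
    for t in ["tray"]+[f"dot{i}" for i in range(9)]+(["atomizer","cap","flask_amber","flask_green","cream","lipstick"] if c=="top" else []):
        r=ctrl.place_of(c,t)
        print(c,t,[(np.round(q["centre"],4).tolist(),round(q["p"],2)) for q in r[:2]])
o=ctrl.get_obs();print(o["clock"],o["tcp_pos"],o["orientation"],o["opening"],o["wrist_force"])
E
```

```text
top tray [([0.5874, 0.1384, -0.001], 0.73)]
top dot0 [([0.5343, 0.1893, 0.0281], 0.97), ([0.5959, 0.0814, 0.0278], 0.95)]
top dot1 [([0.5343, 0.1893, 0.0281], 0.97), ([0.5959, 0.0814, 0.0278], 0.95)]
top dot2 [([0.5343, 0.1893, 0.0281], 0.97), ([0.5959, 0.0814, 0.0278], 0.95)]
top dot3 [([0.5343, 0.1893, 0.0281], 0.97), ([0.5959, 0.0814, 0.0278], 0.95)]
top dot4 [([0.5343, 0.1893, 0.0281], 0.97), ([0.5959, 0.0814, 0.0278], 0.95)]
top dot5 [([0.5343, 0.1893, 0.0281], 0.97), ([0.5959, 0.0814, 0.0278], 0.95)]
top dot6 [([0.5343, 0.1893, 0.0281], 0.97), ([0.5959, 0.0814, 0.0278], 0.95)]
top dot7 [([0.5343, 0.1893, 0.0281], 0.97), ([0.5959, 0.0814, 0.0278], 0.95)]
top dot8 [([0.5343, 0.1893, 0.0281], 0.97), ([0.5959, 0.0814, 0.0278], 0.95)]
top atomizer [([0.6362, 0.1396, 0.0089], 0.56)]
top cap [([0.599, 0.184, 0.0071], 0.5)]
top flask_amber [([0.5296, -0.3885, 0.0], 0.83)]
top flask_green [([0.509, 0.403, -0.0009], 0.62)]
top cream [([0.601, 0.0809, 0.0284], 0.34)]
top lipstick [([0.4, 0.336, 0.0041], 0.37)]
side tray [([0.583, 0.1331, 0.0026], 0.6), ([0.5379, 0.189, 0.0244], 0.32)]
sid
[... 154 characters left out ...]

side dot2 [([0.5612, 0.1116, 0.0252], 0.95), ([0.5415, 0.1359, 0.0277], 0.89)]
side dot3 [([0.5612, 0.1116, 0.0252], 0.95), ([0.5415, 0.1359, 0.0277], 0.89)]
side dot4 [([0.5612, 0.1116, 0.0252], 0.95), ([0.5415, 0.1359, 0.0277], 0.89)]
side dot5 [([0.5612, 0.1116, 0.0252], 0.95), ([0.5415, 0.1359, 0.0277], 0.89)]
side dot6 [([0.5612, 0.1116, 0.0252], 0.95), ([0.5415, 0.1359, 0.0277], 0.89)]
side dot7 [([0.5612, 0.1116, 0.0252], 0.95), ([0.5415, 0.1359, 0.0277], 0.89)]
side dot8 [([0.5612, 0.1116, 0.0252], 0.95), ([0.5415, 0.1359, 0.0277], 0.89)]
1.4 [ 0.14659304 -0.53010657  0.40470425] [3.14150732e+00 1.39615140e-07 2.69804882e-01] 0.09422513356189541 [-0.04713543 -0.35194668 -0.34640095]
```

View pics/top0.png

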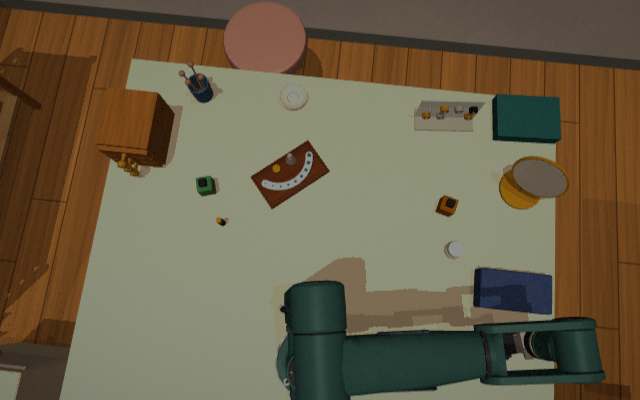

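View pics/side0.png

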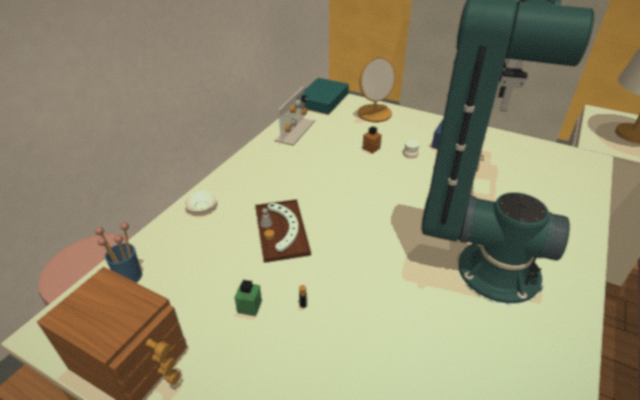

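The top view shows the bar running from (265,184) to (308,155), bulging towards the robot. Next I'll fit the tray pose from all the dot detections and zoom in to see which end has the largest dot.

```bash
cat > h.py <<'E'
import numpy as np
from scipy.optimize import least_squares
R=.1
def dots(p):
    x,y,a=p
    th=np.arange(-4,5)*.26
    loc=np.c_[-.065+R*np.cos(th),R*np.sin(th)]
    c,s=np.cos(a),np.sin(a)
    return loc@np.array([[c,s],[-s,c]])+[x,y]
def proj(m,X):
    c=X@np.array(m["R"]).T+np.array(m["t"]).ravel(); u=c@np.array(m["intrinsics"]).T; return u[:,:2]/u[:,2:]
E
python3 - <<'E'
from cell import ctrl
import cv2,numpy as np
from h import *
P={}
for c in("top","side"):
    im=ctrl.capture(c)
    P[c]=np.array([q["centre"] for q in ctrl.place_of(c,"dot4") if q["p"]>.3])
    print(c,len(P[c])); print(np.round(P[c],4).tolist())
    x0,y0=(245,135) if c=="top" else (245,190)
    z=cv2.resize(im[y0:y0+80,x0:x0+90],None,fx=7,fy=7,interpolation=cv2.INTER_CUBIC)
    cv2.imwrite(f"pics/{c}z.png",z)
A=np.vstack(list(P.values()))
def fit(A):
    def f(p):
        D=np.linalg.norm(A[:,None,:2]-dots(p)[None],axis=2); return D.min(1)
    best=None
    for a in np.arange(0,6.28,.15):
        s=least_squares(f,[.587,.138,a],loss="soft_l1",f_scale=.004)
        if best is None or s.cost<best.cost: best=s
    return best.x,f(best.x)
for k,B in (("top",P["top"]),("side",P["side"]),("all",A)):
    p,e=fit(B); print(k,np.round(p,4),np.round(e*1000,1)); print(np.round(dots(p),4).tolist())
E
```

```text
top 8
[[0.6255, 0.0794, 0.0272], [0.5396, 0.2117, 0.0247], [0.5976, 0.0819, 0.0288], [0.5573, 0.1181, 0.0283], [0.5355, 0.1602, 0.0284], [0.5827, 0.099, 0.0273], [0.5427, 0.136, 0.0284], [0.6525, 0.0837, 0.0291]]
side 8
[[0.6025, 0.0864, 0.0252], [0.5805, 0.0898, 0.0278], [0.5462, 0.1365, 0.0277], [0.653, 0.0811, 0.0246], [0.6252, 0.0739, 0.0299], [0.5345, 0.1605, 0.0315], [0.5402, 0.214, 0.0302], [0.5346, 0.1876, 0.0238]]
top [0.5846 0.1376 3.8552] [1.2 0.8 5.  3.5 0.8 5.4 1.2 1.9]
[[0.539, 0.2122], [0.5339, 0.1868], [0.5356, 0.1609], [0.5438, 0.1364], [0.5581, 0.1147], [0.5775, 0.0975], [0.6006, 0.0858], [0.626, 0.0805], [0.6519, 0.0818]]
side [0.5856 0.1366 3.8462] [2.2 7.1 1.5 1.  5.4 2.4 2.4 1.6]
[[0.5407, 0.2117], [0.5354, 0.1863], [0.5368, 0.1604], [0.5449, 0.1357], [0.559, 0.114], [0.5782, 0.0966], [0.6012, 0.0847], [0.6265, 0.0791], [0.6524, 0.0802]]
all [0.5851 0.1372 3.85  ] [0.8 0.4 4.7 3.9 0.9 5.3 1.7 2.7 2.  7.7 1.9 0.9 6.  1.8 2.  1. ]
[[0.5399, 0.212], [0.5347, 0.1866], [0.5362, 0.1607], [0.5444, 0.1361], [0.5585, 0.1144], [0.5778, 0.0971], [0.6009, 0.0853], [0.6262, 0.0798], [0.6521, 0.081]]
```

View pics/topz.png

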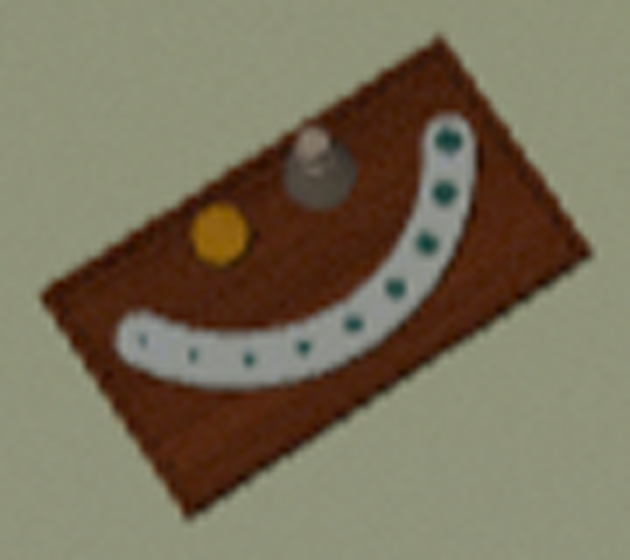

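View pics/sidez.png

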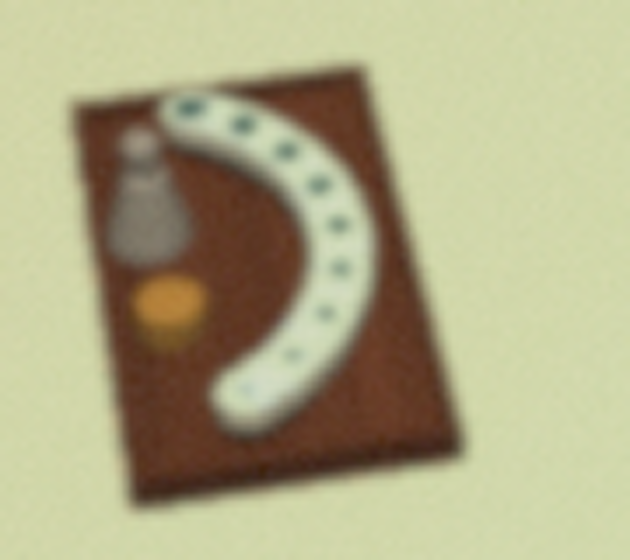

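Both views show the smallest dot at the +y end (zoomed top (143,340)) and the largest at the far right end (448,140). I'll refine the pose by reprojecting the dot pixels.

```bash
python3 - <<'E'
from cell import ctrl
import numpy as np
from h import *
T=np.array([(143,340),(194,355),(249,359),(304,348),(353,324),(396,288),(428,243),(445,193),(448,140)])
S=np.array([(248,388),(293,355),(326,314),(341,269),(339,225),(319,186),(287,151),(243,125),(191,107)])
def un(Z,o): return (Z+.5)/7-.5+o
Z={"top":un(T,[245,135]),"side":un(S,[245,190])}
M={c:ctrl.camera_model(c) for c in Z}
def res(p,cs): return np.concatenate([(proj(M[c],np.c_[dots(p),np.full(9,.027)])-Z[c]).ravel() for c in cs])
for cs in (["top"],["side"],["top","side"]):
    s=least_squares(res,[.585,.137,3.85],args=(cs,)); print(cs,np.round(s.x,4),"rms px",np.sqrt(np.mean(s.fun**2)).round(2)); D=dots(s.x)
print(np.round(D,4).tolist())
r=np.array([D[0]]);
E
```

```text
['top'] [0.5868 0.1371 3.8476] rms px 0.11
['side'] [0.5858 0.1368 3.8448] rms px 0.16
['top', 'side'] [0.5863 0.1369 3.8462] rms px 0.18
[[0.5414, 0.2119], [0.5361, 0.1865], [0.5375, 0.1606], [0.5455, 0.136], [0.5596, 0.1142], [0.5788, 0.0968], [0.6019, 0.0849], [0.6272, 0.0793], [0.6531, 0.0805]]
```

Request:
jog_arm([
  [0, 1.8, 3.4, 0, 0],
  [0, 3.6, 6.8, 0, 0],
  [0, 5.4, 10.2, 0, 0],
  [0, 7.2, 13.6, 0, 0],
  [0, 9.0, 17.0, 0, 0],
])

```text
clock: 2.02
tcp_pos: [0.2369, -0.3585, 0.4047]
orientation: [3.141, -0.0, 0.269]
wrist_force: [1.0, 0.6, 0.2]
opening: 0.0644
```

Request:
jog_arm([
  [0, 1.8, 3.4, 0, 0],
  [0, 3.6, 6.8, 0, 0],
  [0, 5.4, 10.2, 0, 0],
  [0, 7.2, 13.6, 0, 0],
  [0, 9.0, 17.0, 0, 0],
])

```text
clock: 2.43
tcp_pos: [0.3268, -0.1883, 0.4051]
orientation: [3.14, -0.001, 0.269]
wrist_force: [0.9, 0.5, 0.5]
opening: 0.0307
```

Request:
jog_arm([
  [0, 1.8, 3.4, 0, 0],
  [0, 3.6, 6.8, 0, 0],
  [0, 5.4, 10.2, 0, 0],
  [0, 7.2, 13.6, 0, 0],
  [0, 9.0, 17.0, 0, 0],
])

```text
clock: 2.85
tcp_pos: [0.4169, -0.0181, 0.4051]
orientation: [3.141, -0.001, 0.27]
wrist_force: [0.6, -0.6, 0.4]
opening: 0.0006
```

Request:
jog_arm([
  [0, 1.8, 3.4, 0, 0],
  [0, 3.6, 6.8, 0, 0],
  [0, 5.4, 10.2, 0, 0],
  [0, 7.2, 13.6, 0, 0],
  [0, 9.0, 17.0, 0, 0],
])

```text
clock: 3.27
tcp_pos: [0.507, 0.152, 0.4048]
orientation: [3.141, -0.0, 0.27]
wrist_force: [1.0, -1.2, 0.3]
opening: 0.0006
```

Request:
jog_arm([
  [0, 1.8, 3.2, -2, 0],
  [0, 3.45, 6.0, -5, 0],
  [0, 3.45, 6.0, -9, 0],
  [0, 3.45, 6.0, -12, 0],
  [0, 3.45, 6.0, -12, 0],
])

```text
clock: 3.68
tcp_pos: [0.5388, 0.21, 0.2759]
orientation: [3.141, 0.016, 0.271]
wrist_force: [-0.5, -0.8, -1.7]
opening: 0.0005
```

```bash
python3 - <<'E'
from cell import ctrl
import cv2
for c,(x0,y0) in (("top",(225,115)),("side",(215,150))):
    im=ctrl.capture(c); cv2.imwrite(f"pics/{c}1.png",cv2.resize(im[y0:y0+120,x0:x0+150],None,fx=5,fy=5,interpolation=cv2.INTER_CUBIC))
o=ctrl.get_obs();print(o["clock"],o["tcp_pos"],o["orientation"],o["opening"],o["wrist_force"],o["joint_positions"])
E
```

```text
3.7833 [0.54087711 0.20985076 0.28388765] [3.14147496e+00 2.89683676e-03 2.69880988e-01] 0.0007520816430174658 [-0.3673449   0.48174929  0.35941272] [ 2.72417764e-01  2.07818400e-01  1.47639417e+00 -1.11023624e-04
  1.46027721e+00  1.57334534e+00]
```

Request:
jog_arm([
  [0, 0, 0.2, -1, 0],
  [0, 0, 0.2, -2.2, 0],
  [0, 0, 0.2, -3.4, 0],
  [0, 0, 0.2, -4.2, 0],
  [0, 0, 0.2, -4.7, 0],
])

```text
clock: 4.2
tcp_pos: [0.5407, 0.2116, 0.2364]
orientation: [3.141, 0.002, 0.269]
wrist_force: [0.3, -0.1, -0.5]
opening: 0.0004
```

```bash
python3 - <<'E'
from cell import ctrl
import cv2
for c,(x0,y0) in (("top",(225,115)),("side",(215,150))):
    im=ctrl.capture(c); cv2.imwrite(f"pics/{c}2.png",cv2.resize(im[y0:y0+120,x0:x0+150],None,fx=5,fy=5,interpolation=cv2.INTER_CUBIC))
o=ctrl.get_obs();print(o["clock"],o["tcp_pos"],o["orientation"],o["opening"],o["wrist_force"])
E
```

```text
4.3 [0.54064259 0.21162893 0.23626646] [3.14149953e+00 2.64997200e-03 2.69588419e-01] 0.0004255881028859538 [-0.25897334 -0.16054094 -0.31657309]
```

View pics/side2.png

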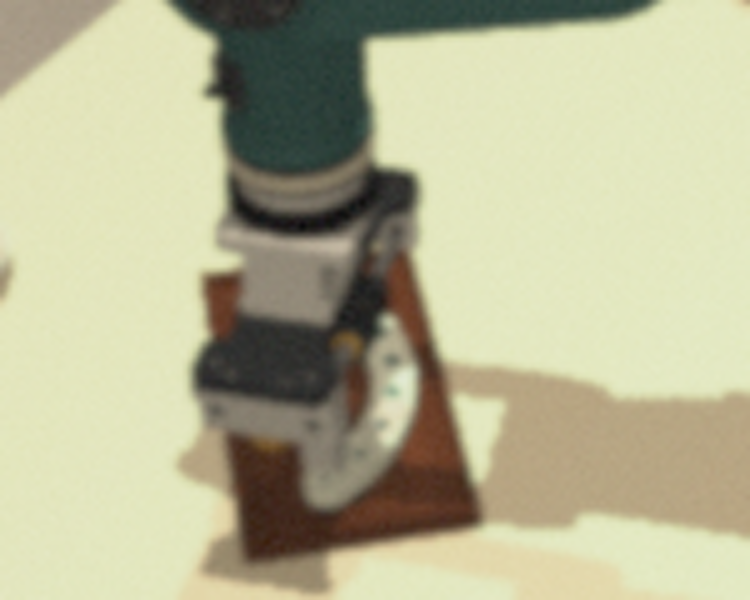

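View pics/top2.png

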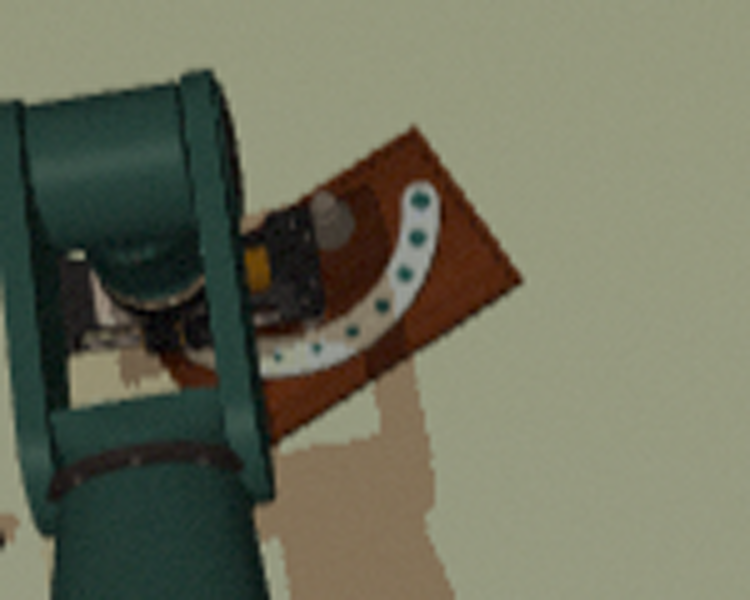

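Request:
jog_arm([
  [0, 0.05, 0, -0.4, 0],
  [0, 0.05, 0, -0.7, 0],
  [0, 0.05, 0, -0.9, 0],
  [0, 0.05, 0, -1.0, 0],
  [0, 0.05, 0, -1.1, 0],
])

```text
clock: 4.72
tcp_pos: [0.5417, 0.2119, 0.2267]
orientation: [3.141, -0.0, 0.27]
wrist_force: [0.1, -0.6, 0.3]
opening: 0.0006
```

```bash
python3 - <<'E'
from cell import ctrl
ctrl.capture("top")
o=ctrl.get_obs();print(o["clock"],o["tcp_pos"],o["orientation"],o["opening"],o["wrist_force"])
E
```

```text
4.7667 [0.54159604 0.21191263 0.22655663] [3.14151966e+00 3.14706015e-05 2.69829131e-01] 0.0004504914557407385 [-0.44121934 -0.54980831  0.06128473]
```

Request:
jog_arm([
  [0, 0, 0, -0.1, 0],
  [0, 0, 0, -0.2, 0],
  [0, 0, 0, -0.3, 0],
  [0, 0, 0, -0.4, 0],
  [0, 0, 0, -0.4, 0],
])

```text
clock: 5.18
tcp_pos: [0.5416, 0.2119, 0.2232]
orientation: [3.142, -0.0, 0.27]
wrist_force: [-2.1, -1.1, 4.1]
opening: 0.0005
```

```bash
python3 - <<'E'
from cell import ctrl
import numpy as np
from h import *
ctrl.capture("top")
o=ctrl.get_obs();print(o["clock"],o["tcp_pos"],o["orientation"],o["wrist_force"])
# path waypoints every half dot
x,y,a=.5863,.1369,3.8462
th=np.linspace(-1.04,1.04,17)
W=np.c_[x+np.cos(a)*(-.065+.1*np.cos(th))-np.sin(a)*.1*np.sin(th), y+np.sin(a)*(-.065+.1*np.cos(th))+np.cos(a)*.1*np.sin(th)]
print(np.round((W-[.5416,.2119])*100,2).tolist())
E
```

```text
5.2333 [0.5416405  0.21191144 0.22318061] [ 3.14148845e+00 -4.07801615e-04  2.69851843e-01] [-1.5710224  -0.55204106  2.88050505]
[[-0.02, 0.0], [-0.37, -1.25], [-0.55, -2.54], [-0.56, -3.84], [-0.41, -5.13], [-0.09, -6.38], [0.39, -7.59], [1.03, -8.72], [1.8, -9.77], [2.71, -10.7], [3.72, -11.51], [4.84, -12.18], [6.03, -12.7], [7.28, -13.06], [8.56, -13.25], [9.86, -13.28], [11.15, -13.14]]
```

Request:
jog_arm([
  [0, -0.05, -0.2, 0, 0],
  [0, -0.15, -0.5, 0, 0],
  [0, -0.22, -0.75, 0, 0],
  [0, -0.3, -1.0, 0, 0],
  [0, -0.35, -1.25, 0, 0],
])

```text
clock: 5.65
tcp_pos: [0.5383, 0.1993, 0.2232]
orientation: [-3.141, -0.002, 0.27]
wrist_force: [0.5, 2.5, 3.2]
opening: 0.0006
```

Request:
jog_arm([
  [0, -0.1, -0.5, 0, 0],
  [0, -0.17, -1.0, 0, 0],
  [0, -0.2, -1.5, 0, 0],
  [0, -0.21, -2.05, 0, 0],
  [0, -0.2, -2.6, 0, 0],
])

```text
clock: 6.07
tcp_pos: [0.5359, 0.1729, 0.2227]
orientation: [-3.141, 0.0, 0.27]
wrist_force: [0.2, 3.3, 4.8]
opening: 0.0006
```

Request:
jog_arm([
  [0, 0.03, -0.5, 0, 0],
  [0, 0.1, -1.0, 0, 0],
  [0, 0.18, -1.5, 0, 0],
  [0, 0.3, -2.0, 0, 0],
  [0, 0.45, -2.5, 0, 0],
])

```text
clock: 6.48
tcp_pos: [0.5405, 0.1479, 0.2226]
orientation: [-3.142, 0.001, 0.27]
wrist_force: [-1.2, 3.7, 4.1]
opening: 0.0003
```

Request:
jog_arm([
  [0, 0.17, -0.5, 0, 0],
  [0, 0.38, -1.0, 0, 0],
  [0, 0.61, -1.47, 0, 0],
  [0, 0.87, -1.94, 0, 0],
  [0, 1.15, -2.4, 0, 0],
])

```text
clock: 6.9
tcp_pos: [0.5522, 0.1239, 0.2225]
orientation: [3.142, 0.001, 0.27]
wrist_force: [-0.5, 2.8, 5.2]
opening: 0.0002
```

Request:
jog_arm([
  [0, 0.27, -0.4, 0.03, 0],
  [0, 0.58, -0.82, 0.03, 0],
  [0, 0.92, -1.21, 0.03, 0],
  [0, 1.28, -1.6, 0.03, 0],
  [0, 1.65, -1.95, 0.03, 0],
])

```text
clock: 7.32
tcp_pos: [0.5688, 0.1044, 0.2228]
orientation: [3.141, 0.001, 0.27]
wrist_force: [-2.3, 2.2, 3.7]
opening: 0.0006
```

Request:
jog_arm([
  [0, 0.39, -0.34, 0, 0],
  [0, 0.81, -0.66, 0, 0],
  [0, 1.24, -0.96, 0, 0],
  [0, 1.68, -1.23, 0, 0],
  [0, 2.14, -1.48, 0, 0],
])

```text
clock: 7.73
tcp_pos: [0.5903, 0.0897, 0.2229]
orientation: [3.141, 0.001, 0.27]
wrist_force: [-3.0, 2.4, 3.4]
opening: 0.0003
```

Request:
jog_arm([
  [0, 0.46, -0.22, 0, 0],
  [0, 0.95, -0.43, 0, 0],
  [0, 1.44, -0.61, 0, 0],
  [0, 1.94, -0.76, 0, 0],
  [0, 2.44, -0.88, 0, 0],
])

```text
clock: 8.15
tcp_pos: [0.6149, 0.081, 0.2229]
orientation: [3.141, 0.0, 0.27]
wrist_force: [-2.0, -0.1, 4.9]
opening: 0.0002
```

Next to waypoint 15 (relative 2.58, -0.22), then on to dot 8.

Request:
jog_arm([
  [0, 0.5, -0.09, 0, 0],
  [0, 1.02, -0.16, 0, 0],
  [0, 1.54, -0.2, 0, 0],
  [0, 2.06, -0.22, 0, 0],
  [0, 2.58, -0.22, 0, 0],
])

```text
clock: 8.57
tcp_pos: [0.6407, 0.0789, 0.223]
orientation: [3.141, 0.0, 0.27]
wrist_force: [-3.1, 0.0, 4.8]
opening: 0.0005
```

Request:
jog_arm([
  [0, 0.4, 0.04, 0, 0],
  [0, 0.8, 0.08, 0, 0],
  [0, 1.1, 0.12, 0, 0],
  [0, 1.29, 0.14, 0, 0],
  [0, 1.29, 0.14, 0, 0],
])

```text
clock: 8.98
tcp_pos: [0.6536, 0.0805, 0.2231]
orientation: [3.141, -0.001, 0.27]
wrist_force: [-2.1, -0.2, 5.0]
opening: 0.0004
```

```bash
python3 - <<'E'
from cell import ctrl
import cv2
for c,(x0,y0) in (("top",(225,115)),("side",(215,150))):
    im=ctrl.capture(c); cv2.imwrite(f"pics/{c}3.png",cv2.resize(im[y0:y0+120,x0:x0+150],None,fx=5,fy=5,interpolation=cv2.INTER_CUBIC))
o=ctrl.get_obs();print(o["clock"],o["tcp_pos"],o["orientation"],o["opening"],o["wrist_force"])
E
```

```text
9.0833 [0.6534142  0.0805049  0.22324054] [ 3.14098614e+00 -1.46121565e-03  2.69882218e-01] 0.00046980414345199013 [-1.00773995 -0.71436883  3.68551901]
```

View pics/side3.png

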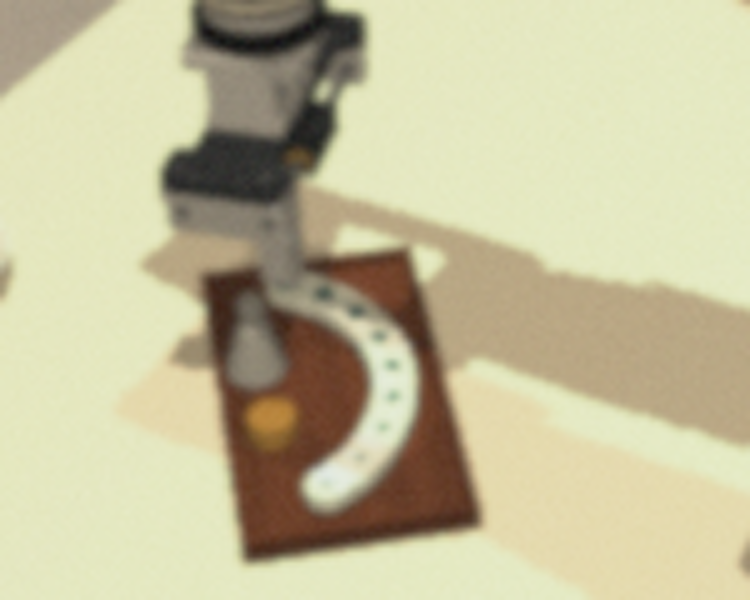

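View pics/top3.png

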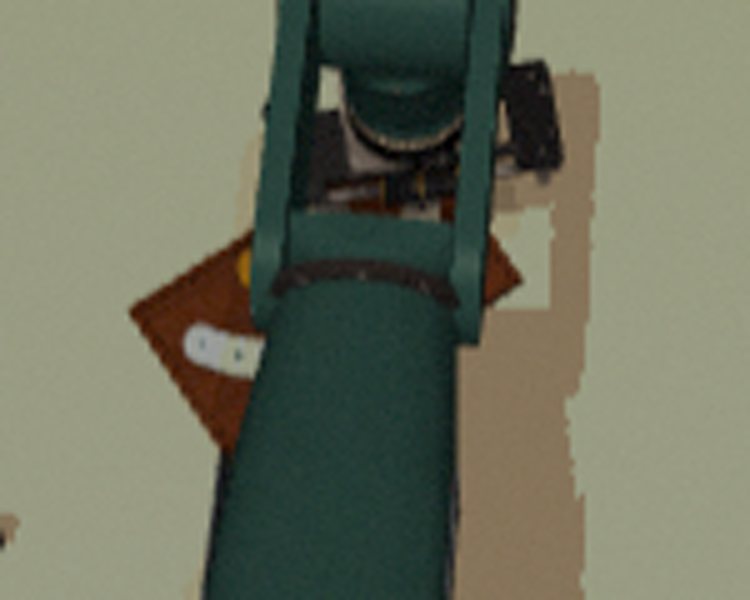

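The side view shows the fingertips on the end dot (about (285,283) in the crop), with the atomizer and cap still standing where they were. The force is about 3.7 N and the dip about 2.8 mm, so I'm handing in.

```bash
python3 -c "
from cell import ctrl
print(ctrl.hand_in()); o=ctrl.get_obs(); print(o['clock'],o['tcp_pos'],o['wrist_force'])"
```

```text
the job is handed in; nothing more can be done
None
the job is handed in; nothing more can be done
```

I pressed the bar down at the smallest dot with the fingers closed, swept along its middle over all nine dots, and handed in holding on the largest dot. `hand_in` reports no verdict, so I can't say how it was judged.

- **Locating the dots:** I fitted the tray pose to dot pixels from both cameras. The two fits agreed to about 1 mm, with 0.18 px rms error.
- **During the sweep:** Between moves, the vertical force read about 3–5 N and the fingertips sat about 3 mm below the bar's rest height. I had no direct reading of the bar's dip, so that figure comes from fingertip height.
- **Last check at 9.1 s:** The fingertips were within 1 mm of the estimated centre of the largest dot, pressing with about 3.7 N at a dip of about 2.8 mm.
- **Other objects:** The last side picture showed the atomizer and cap standing in place. I did not measure their positions again. I did not check the flasks, cream jar or lipstick after the sweep, but the arm did not go near them.
- **Detector errors:** The object finder's first cream jar result landed on the bar at low confidence (0.34), which was wrong. Single dot detections were up to about 8 mm off along the bar, so I used the dot pixels instead.

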